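# Clamp a printing block in the carving jig with a quarter-turn T-bolt

### The job

Clamp the printing block in the carving jig so that its worn face can be recut: take the red-handled T-bolt from its wooden rest and drop its head into the slot of the jig, behind the block. Slide the bolt along the slot so that it pushes the block flat against the fence, and only then turn it a quarter turn so that its head locks crosswise under the slot, with the bolt's hub still against the block; let go. Keep the block lying flat, and leave the other blocks, the mallet and the dye tray where they are.

Things in the scene. Friction and masses are not known exactly. Their poses are not given: they have to be found in the camera images.
- jig: Fixed carving jig: pale wooden board 160 (x) x 300 (y) x 23 mm high with an aluminium T-track along its middle. Origin: centre of the underside; x across the slot, y along the slot towards the fence, z up; top at z = 23. Two side guides, 8 high above the top, y = 14 to 114, inner faces at x = -38 and 38. The block is home with its origin at y = 84, x about 0. Yaw varies by 25 degrees either way.
- jig_slot (a point): Point in the slot's mouth, level with the jig's top, behind the block (jig x 0, y -70, z 23 mm; axes as the jig's). Slot 16 wide, along the jig's y, open upwards from jig y = -142 to the fence; lips 6 thick, below them a cavity 34 wide and 13 high.
- fence (a point): Middle of the fence's foot on the face towards the block (jig x 0, y 114, z 23 mm; axes as the jig's). The fence is a dark wooden bar across the jig, 20 high above the jig's top.
- block: Loose carved wooden printing block, 70 (x) x 60 (y) x 26 mm high, about 90 g, face up on the jig over the slot between the side guides, 30 to 60 mm short of the fence. Origin: centre of the underside; axes nearly along the jig's; the side that the bolt pushes is at y = -30.
- tbolt: Loose upright steel T-bolt, about 160 g. Origin: on its axis in the underside of the brass hub (36 diameter, z 0 to 20 mm), which rests on the jig's top when the head is in the slot. z up; x along both handle and T-head, which are parallel. Above the hub a neck of 14 diameter, then the handle. It has no spring or thread and turns either way.
- tbolt_handle (a point): Middle of the bolt's red handle bar, 53 mm above the bolt's origin. Bar 46 (x) x 16 (y) x 26 high (40 to 66 above the origin); pinch it across its 16 mm. Axes as the bolt's.
- tbolt_head (a point): Middle of the bolt's T-head, 13 mm below the bolt's origin. Head 28 (x) x 12 (y) x 8 high, its lowest 3 mm narrowed to 24 x 8; above it a stem of 12 diameter. It passes the slot only with x along the slot (within 8 degrees); once down, with the hub on the jig's top, it has 3 mm of play under the lips and slides and turns freely. Locked: x across the slot.
- rest: Fixed wooden rest for the T-bolt, 80 (x) x 60 (y) x 32 mm high. Origin: centre of the underside. At the start the bolt hangs in its oblong pocket (34 along x, 18 along y, 24 deep), the hub lying on the rest's top; lift it straight up by at least 20 mm to free it.
- round_block: Loose round printing block with a blue face, diameter 68, 36 mm high. Origin: centre of the underside. Bystander.
- red_block: Loose printing block with a red face, 55 (x) x 75 (y) x 34 mm high. Origin: centre of the underside. Bystander.
- mallet: Loose wooden mallet lying on the table: handle of 22 diameter from x = -110 to 40, head 60 (x) x 95 (y) x 48 mm high centred at x = 60. Origin: on the table below the handle. Bystander.
- tray: Loose heavy green dye tray with a black pad in it, 160 (x) x 120 (y) x 40 mm high. Origin: centre of the underside. Bystander.

How it is judged:
By the outcome, as a careful person would: the job done as asked, in the order asked, and still so for the second after the job is handed in, with the robot touching nothing.
It also fails if it takes over 51 s, if anything falls off the work surface, if the arm or the gripper's body presses on something with over 40 N, if the wrist force passes 120 N, or if a joint passes its speed limit or range.

### The arm

A 6-joint arm with a two-finger parallel gripper is mounted at the origin on the work surface. World frame = base frame: x ahead of the robot, y to its left, z up, the work surface at z = 0. Lengths are in m, angles in rad, forces in N, time in s.
With the tool pointing down it reaches from about 0.3 to 0.95 m from the base axis. Payload 3.1 kg.
Tool frame: the origin (TCP) lies at the very end of the fingers, on their centre line; the grasp point (between the pads) lies 19 mm behind it; z points along the fingers, y is the line along which they close (so a half turn about z gives the same grasp; the last joint's range is limited). The gripper opens to 85 mm and grips with 20 to 120 N. Pads are 22 mm wide; open, the fingers measure 114 mm over their backs; the gripper's body (76 mm by 85 mm) begins 54 mm behind the grasp point. The pads swing forward as they close: fully open they stand 13 mm farther back than shut.
Start: joints at [1.122, 0.308, 1.634, -0, 1.2, -0.07], TCP at [0.231, 0.581, 0.231] pointing down, gripper open.
Joint ranges: [-3.06, 3.06], [-0.79, 1.96], [0.05, 2.63], [-1.19, 4.34], [0.05, 2.64], [-2.94, 2.94]. Speed limits (rad/s): [2.79, 2.79, 3.14, 3.14, 3.14, 3.14].

### API

Orientations are given as a 3x3 rotation matrix whose columns are the frame's x, y, z axes.
In Python, from cell import robot, eyes gives the robot as it stands.
- The arm moves only by the tool servo_tool, never from a script. Its argument "steps" is a list that holds one entry, the list of rows, each a list of 7 numbers: the shift along the tool's x, y, z in cm, then the turn, a rotation vector about the tool's x, y, z in degrees, then the gripper command: -1 is shut, 1 is fully open, values between are in proportion. In form: [[[x, y, z, rx, ry, rz, grip], ...]]. A call has 1 to 20 rows; each row is the pose to reach, as a shift and turn from the pose commanded when the call began, along the tool's axes at that moment; what a row does not reach only later rows make up. A row lasts 1/12 s, in which the tool goes at most 41.7 mm and 7.16 degrees, less where a joint would pass 70% of its speed; a pose out of reach is approached as far as the arm can. A call with a gripper value outside its range is refused whole. The fingers move at their own pace and stop on an object; "grip_force" is the grip in N (left out, the last holds). Time passes only in rows, so rows that repeat a pose let the fingers close. It gives the time, the measured TCP pose, the force, the opening and the grip force at its end, in the units of the state.
- robot.observe(): the state, without advancing time (a new reading comes with each control period).
- eyes.capture(name): name is "side" or "top" or "wrist"; returns (picture, depth): 480x640x3 uint8, red, green, blue; 480x640 float32, m along the optical axis (not along the pixel's ray), 0 where there is no reading.
- eyes.camera_model(name): a dict with "intrinsics" (3x3 intrinsics, pixels), "xyz" and "rotation" of the camera in the world. Camera axes: x right, y up, looking along -z (the intrinsics and any distortion apply to the point x, -y, -z); pixel columns grow to the right and rows downward; lengths in m; the calibration is good to about 2 mm. A picture is of the moment at which its call begins: read the wrist's pose just before it. camera_model takes no time and is no camera call; for the wrist camera it gives the pose at the moment of the call.
- robot.sign_off(): hands the job in; it is judged then, once.
The state is a dict: "time": time; "joint_positions": joint angles; "joint_velocities": joint speeds; "joint_torque": joint torques, N m; "eef_pos": TCP position; "tool_rot": TCP orientation; "ft_force": force on the tool from outside, world axes, zero at the start; "moment": the same for the moment, N m; "width": finger opening in m; "grip_force": force on a finger pad.
Only numpy, scipy, OpenCV 4.12 (cv2) and the standard library are available. Lean on these libraries where they do the work, as an engineer would, in place of code of your own. Each camera call takes 0.05 s, during which the arm holds its last target. There are 200 camera calls.

## Working session

There is one attempt and no reset: what is moved stays moved. The work goes in short steps, Python scripts to look and compute and a tool call to move; the robot and the scene stay as the last step left them, time stands still between calls to the robot, and variables do not carry over. Pictures are saved under pics/ and viewed, at most 10 in all, crops included, and the job is handed in when it is done.

Besides the shell and the picture viewer there is one more tool, called after "Call:" as a command line: name --argument value ..., lists and objects as JSON in quotes. servo_tool: Moves the arm, as the interface text tells. Its arguments: {"type":"object","properties":{"steps":{"type":"array"},"grip_force":{"type":"number"}},"required":["steps"]}

```bash
mkdir -p pics; ls; cat > h.py <<'E'
from cell import robot, eyes
import numpy as np, cv2
def cap(n):
    m=eyes.camera_model(n); p,d=eyes.capture(n); return p,d,m
def cloud(d,m):
    K=np.array(m["intrinsics"]); v,u=np.indices(d.shape)
    X=np.stack([(u-K[0,2])/K[0,0]*d,-(v-K[1,2])/K[1,1]*d,-d],-1)
    return X@np.array(m["rotation"]).T+np.array(m["xyz"])
E
python3 - <<'E'
from h import *
for n in("top","side"):
    p,d,m=cap(n); cv2.imwrite(f"pics/{n}0.png",p[...,::-1]); np.savez(f"{n}0.npz",p=p,d=d,P=cloud(d,m)); print(n,m)
s=robot.observe();print(s["time"],s["eef_pos"],s["tool_rot"])
E
```

```text
pics
top {'intrinsics': array([[501.95820407,   0.        , 320.64551015],
       [  0.        , 501.95820407, 247.38258686],
       [  0.        ,   0.        ,   1.        ]]), 'xyz': array([0.37208521, 0.09944967, 1.37867092]), 'rotation': array([[-4.11206327e-03,  9.83809896e-01, -1.79168020e-01],
       [-9.99686641e-01,  3.79858533e-04,  2.50294852e-02],
       [ 2.46923137e-02,  1.79214799e-01,  9.83500049e-01]])}
side {'intrinsics': array([[489.33001173,   0.        , 310.5313033 ],
       [  0.        , 489.33001173, 243.11744688],
       [  0.        ,   0.        ,   1.        ]]), 'xyz': array([ 0.12773136, -0.72543971,  0.76359067]), 'rotation': array([[ 0.86916775,  0.28971892, -0.40076223],
       [-0.49448559,  0.4999935 , -0.71097855],
       [-0.00560543,  0.81613078,  0.57784005]])}
0.1 [0.23081435 0.57999292 0.23011848] [[-9.29126561e-01  3.69760673e-01 -9.37248525e-04]
 [ 3.69761832e-01  9.29124514e-01 -1.95584172e-03]
 [ 1.47627229e-04 -2.16378322e-03 -9.99997648e-01]]
```

View pics/top0.png

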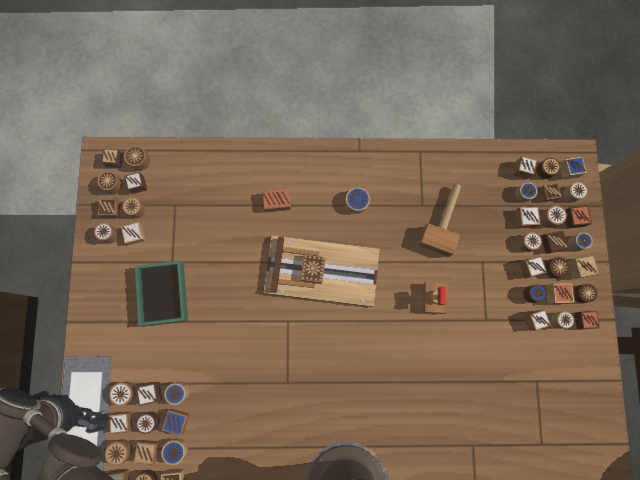

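The top view shows the jig at about (322,270) with its fence on the left (+y), the block at (313,268), and the rest with the red handle at (436,298). The mallet, trays and blocks are clear of the path.

```bash
python3 - <<'E'
from h import *
z=np.load("top0.npz");P=z["P"];p=z["p"].astype(int)
R=np.zeros(P.shape[:2],bool)
def box(u0,u1,v0,v1):
    M=R.copy();M[v0:v1,u0:u1]=1;return M
def rect(M,name):
    q=P[M];r=cv2.minAreaRect((q[:,:2]*1000).astype(np.float32));print(name,M.sum(),"med z",np.median(q[:,2]),"rect",r, "mean",q.mean(0))
Z=P[...,2]
J=box(255,390,230,312)
print("table z",np.median(Z[box(200,250,330,380)]))
rect(J&(Z>.017)&(Z<.03),"jigtop")
rect(J&(Z>.044)&(Z<.056)&(np.indices(Z.shape)[1]>292),"block")
rect(J&(Z>.036)&(np.indices(Z.shape)[1]<288),"fence")
H=box(415,460,275,320)
red=(p[...,0]>150)&(p[...,1]<70)&(p[...,2]<70)
print(np.percentile(Z[H],[5,50,90,99]))
rect(H&red&(Z>.08),"handle"); rect(H&(Z>.025)&(Z<.036),"rest"); rect(H&(Z>.04)&(Z<.06),"hub")
im=cv2.resize(z["p"][225:325,255:465,::-1],(798,380),interpolation=cv2.INTER_CUBIC);cv2.imwrite("pics/c0.png",im)
E
```

```text
table z -0.00014988965538553778
jigtop 4733 med z 0.02274845112879542 rect ((555.9935913085938, 62.772125244140625), (299.9466552734375, 160.69512939453125), 82.79202270507812) mean [0.5523184  0.05027733 0.02286785]
block 567 med z 0.04956189657027377 rect ((558.3184814453125, 87.86292266845703), (59.8001594543457, 70.29280853271484), 81.97173309326172) mean [0.55757715 0.08780032 0.04962457]
fence 343 med z 0.04234727531157967 rect ((501.7122802734375, 165.57028198242188), (283.7366943359375, 64.76049041748047), 14.168340682983398) mean [0.56357907 0.18068693 0.0853811 ]
[-0.0047245   0.00185478  0.04875663  0.0997393 ]
handle 71 med z 0.09773949045459984 rect ((481.448486328125, -245.9942169189453), (12.114693641662598, 41.57582092285156), 83.63661193847656) mean [ 0.4817929  -0.24545773  0.09757338]
rest 429 med z 0.031114081333609045 rect ((480.8896484375, -245.55856323242188), (61.874263763427734, 80.36067199707031), 86.77046966552734) mean [ 0.47870976 -0.24175481  0.03095085]
hub 67 med z 0.05133787495481679 rect ((481.1307373046875, -234.79803466796875), (15.205692291259766, 31.89751434326172), 81.34114074707031) mean [ 0.48125487 -0.23533595  0.05087266]
```

View pics/c0.png

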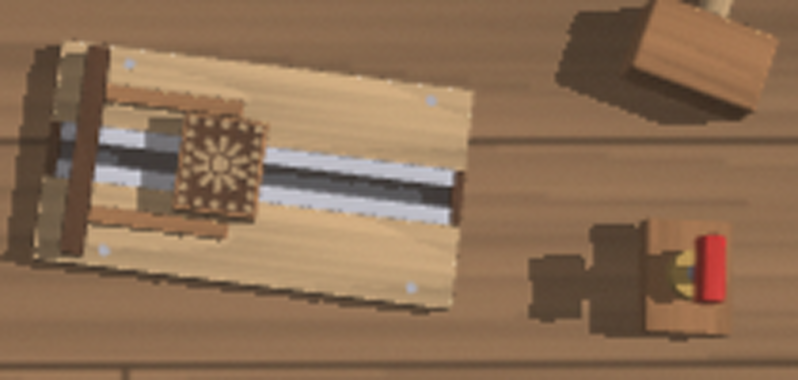

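Call:
servo_tool --steps '[[[-53.8,-67.4,2,0,0,-17.2,1],[-53.8,-67.4,2,0,0,-17.2,1],[-53.8,-67.4,2,0,0,-17.2,1],[-53.8,-67.4,2,0,0,-17.2,1],[-53.8,-67.4,2,0,0,-17.2,1],[-53.8,-67.4,2,0,0,-17.2,1],[-53.8,-67.4,2,0,0,-17.2,1],[-53.8,-67.4,2,0,0,-17.2,1],[-53.8,-67.4,2,0,0,-17.2,1],[-53.8,-67.4,2,0,0,-17.2,1],[-53.8,-67.4,2,0,0,-17.2,1],[-53.8,-67.4,2,0,0,-17.2,1],[-53.8,-67.4,2,0,0,-17.2,1],[-53.8,-67.4,2,0,0,-17.2,1],[-53.8,-67.4,2,0,0,-17.2,1],[-53.8,-67.4,2,0,0,-17.2,1],[-53.8,-67.4,2,0,0,-17.2,1],[-53.8,-67.4,2,0,0,-17.2,1],[-53.8,-67.4,2,0,0,-17.2,1],[-53.8,-67.4,2,0,0,-17.2,1]]]'

```text
time: 1.77
eef_pos: [0.473, -0.2185, 0.2114]
tool_rot: [[-0.997, 0.079, -0.001], [0.079, 0.997, 0.001], [0.001, 0.001, -1.0]]
ft_force: [1.1, 0.4, -0.2]
width: 0.0854
grip_force: 0.0
```

Call:
servo_tool --steps '[[[0,0,0,0,0,0,1],[0,0,0,0,0,0,1],[0,0,0,0,0,0,1]]]'

```text
time: 2.02
eef_pos: [0.4723, -0.2159, 0.2111]
tool_rot: [[-0.997, 0.079, -0.002], [0.079, 0.997, 0.002], [0.002, 0.002, -1.0]]
ft_force: [-0.7, 0.7, 0.2]
width: 0.0856
grip_force: 0.0
```

```bash
python3 - <<'E'
from h import *
s=robot.observe();p,d,m=cap("wrist"); P=cloud(d,m);cv2.imwrite("pics/w0.png",p[...,::-1])
print(s["eef_pos"],np.degrees(np.arctan2(*s["tool_rot"][[1,0],1])),s["joint_positions"],m["xyz"])
q=p.astype(int);Z=P[...,2]
red=(q[...,0]>110)&(q[...,1]<q[...,0]*.4)&(q[...,2]<q[...,0]*.4)
for n,M in(("handle",red&(Z>.09)&(Z<.105)),("rest",(Z>.027)&(Z<.036)),("hub",(Z>.046)&(Z<.056))):
    a=P[M];
    if len(a): print(n,len(a),np.median(a[:,2]),cv2.minAreaRect((a[:,:2]*1000).astype(np.float32)))
E
```

```text
[ 0.47234929 -0.21589219  0.21108892] 85.44672183363413 [-5.12863838e-01  1.27681149e-01  1.89753966e+00  5.38417409e-04
  1.11902199e+00 -2.00442787e+00] [ 0.39301421 -0.20943823  0.35372435]
handle 1237 0.097760878152434 ((481.14251708984375, -246.7081756591797), (14.999676704406738, 44.090511322021484), 86.32333374023438)
rest 6868 0.03194925651060018 ((586.272705078125, -219.915771484375), (591.6868286132812, 280.01361083984375), 75.94013977050781)
hub 5926 0.0480491562402246 ((577.7144165039062, -222.27630615234375), (552.6085815429688, 207.6229248046875), 73.89328002929688)
```

View pics/w0.png

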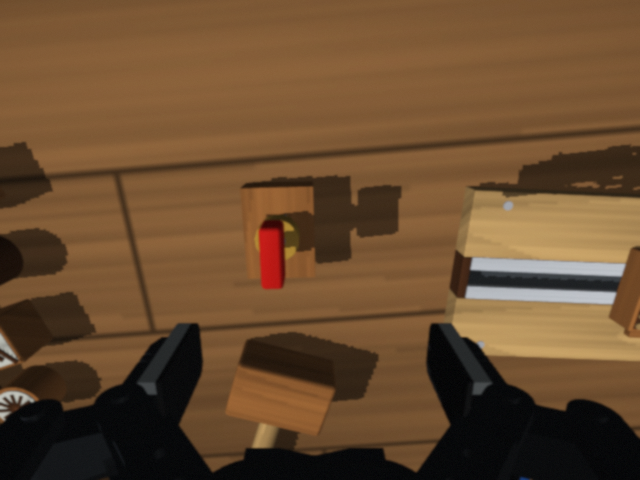

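The wrist view shows the handle at (272,255) on the rest, its axis along the tool's x; the position agrees with the top view to within 1 mm.

Call:
servo_tool --steps '[[[-1.13,-2.96,3,0,0,-0.9,1],[-1.13,-2.96,6,0,0,-0.9,1],[-1.13,-2.96,9,0,0,-0.9,1],[-1.13,-2.96,12,0,0,-0.9,1],[-1.13,-2.96,14.3,0,0,-0.9,1],[-1.13,-2.96,14.3,0,0,-0.9,1],[-1.13,-2.96,14.3,0,0,-0.9,-1],[-1.13,-2.96,14.3,0,0,-0.9,-1],[-1.13,-2.96,14.3,0,0,-0.9,-1],[-1.13,-2.96,14.3,0,0,-0.9,-1],[-1.13,-2.96,14.3,0,0,-0.9,-1],[-1.13,-2.96,14.3,0,0,-0.9,-1],[-1.13,-2.96,14.3,0,0,-0.9,-1],[-1.13,-2.96,14.3,0,0,-0.9,-1],[-1.13,-2.96,14.3,0,0,-0.9,-1],[-1.13,-2.96,14.3,0,0,-0.9,-1]]]' --grip_force 60

```text
time: 3.4
eef_pos: [0.4832, -0.2473, 0.0704]
tool_rot: [[-0.998, 0.063, 0.002], [0.063, 0.998, -0.001], [-0.002, -0.001, -1.0]]
ft_force: [0.7, 1.7, 6.3]
width: 0.0151
grip_force: 59.3
```

Call:
servo_tool --steps '[[[0,0,-1,0,0,0,-1],[0,0,-2,0,0,0,-1],[0,0,-3.5,0,0,0,-1],[0,0,-5,0,0,0,-1],[0,0,-8,0,0,0,-1],[-4.9,24.2,-8,0,0,93.6,-1],[-4.9,24.2,-8,0,0,93.6,-1],[-4.9,24.2,-8,0,0,93.6,-1],[-4.9,24.2,-8,0,0,93.6,-1],[-4.9,24.2,-8,0,0,93.6,-1],[-4.9,24.2,-8,0,0,93.6,-1],[-4.9,24.2,-8,0,0,93.6,-1],[-4.9,24.2,-8,0,0,93.6,-1],[-4.9,24.2,-8,0,0,93.6,-1],[-4.9,24.2,-8,0,0,93.6,-1],[-4.9,24.2,-8,0,0,93.6,-1],[-4.9,24.2,-8,0,0,93.6,-1],[-4.9,24.2,-8,0,0,93.6,-1],[-4.9,24.2,-8,0,0,93.6,-1],[-4.9,24.2,-8,0,0,93.6,-1]]]'

```text
time: 5.07
eef_pos: [0.5461, -0.0085, 0.1494]
tool_rot: [[0.127, 0.992, 0.0], [0.992, -0.127, -0.0], [-0.0, 0.0, -1.0]]
ft_force: [0.4, -0.3, -1.9]
width: 0.0149
grip_force: 58.9
```

```bash
python3 - <<'E'
from h import *
s=robot.observe();p,d,m=cap("wrist"); P=cloud(d,m);cv2.imwrite("pics/w1.png",p[...,::-1]);np.savez("w1.npz",p=p,P=P)
print(s["eef_pos"],np.degrees(np.arctan2(*s["tool_rot"][[1,0],1])),s["width"],s["ft_force"],s["joint_positions"])
E
```

```text
[ 0.54613602 -0.00851398  0.14941419] -7.279062569680475 0.014929747929116206 [ 0.38171408 -0.2753218  -1.94138733] [-9.52417926e-02  2.52681249e-01  1.88659694e+00 -1.45949118e-04
  1.00221316e+00  3.18804004e-02]
```

View pics/w1.png

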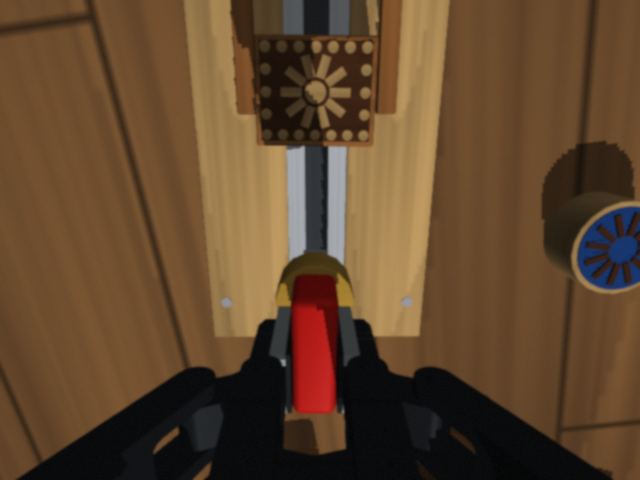

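The wrist view shows the bolt in the jaws at (315,340), its handle along the slot (dark strip, columns 305-328), with the hub's front edge near row 252 and the block's rear edge near row 145.

```bash
python3 - <<'E'
from h import *
s=robot.observe();R=s["tool_rot"];t=s["eef_pos"]
z=np.load("w1.npz");p=z["p"].astype(int);T=(z["P"]-t)@R*1000; Z=z["P"][...,2]
print("slot: row, dark cols, tool y centre,width, tool x")
for v in range(160,246,14):
    c=[u for u in range(285,350) if p[v,u].sum()<190]
    if not c: continue
    # position on z=23 plane from rays via lips
    l,r=c[0]-1,c[-1]+1
    print(v,c[0],c[-1],T[v,l].round(1),T[v,r].round(1), Z[v,[l,r]].round(3))
red=(p[...,0]>110)&(p[...,1]<p[...,0]*.4)&(p[...,2]<p[...,0]*.4)
a=T[red&(T[...,2]<-15)&(abs(T[...,1])<15)&(abs(T[...,0])<40)];print("handle",len(a),a.min(0),a.max(0),np.median(a[:,2]))
b=T[(T[...,0]>0)&(T[...,0]<30)&(T[...,2]>12)&(T[...,2]<28)&(abs(T[...,1])<25)];print("hub",len(b),b.min(0),b.max(0))
k=b[:,2]<22; print("hubtop",b[k].min(0),b[k].max(0),np.median(b[k][:,2]))
J=(Z>.0215)&(Z<.0245)&(abs(T[...,1])<95)&(T[...,0]<200);a=T[J];print("jig",cv2.minAreaRect(a[:,:2].astype(np.float32)))
B=(Z>.047)&(Z<.052)&(T[...,0]>40)&(abs(T[...,1])<50);a=T[B];print("block",cv2.minAreaRect(a[:,:2].astype(np.float32)))
E
```

```text
slot: row, dark cols, tool y centre,width, tool x
160 306 326 [ 53.6  -6.3 145.2] [ 53.6   9.5 144.6] [0.004 0.005]
174 307 326 [ 43.4  -5.7 146.9] [ 43.6   9.6 145.2] [0.002 0.004]
188 307 326 [ 33.5  -5.7 145. ] [ 33.3   9.7 145.8] [0.004 0.004]
202 307 326 [ 23.1  -5.8 144.9] [ 22.9   9.8 145.5] [0.004 0.004]
216 307 326 [ 12.3  -5.9 145.2] [ 12.1   9.9 146.1] [0.004 0.003]
230 307 326 [  1.2  -6.  146. ] [  1.5  10.  145. ] [0.003 0.004]
244 307 326 [ -9.7  -6.1 145.3] [-10.3  10.1 147. ] [0.004 0.002]
handle 3919 [-20.60559967  -6.88581793 -29.38946241] [ 24.09002477   7.54252199 -25.21865826] -27.3720111123254
hub 1684 [  0.03009641 -17.35972059  16.84742434] [20.46097494 18.29763598 27.99085923]
hubtop [  0.03009641 -17.35972059  16.84742434] [20.46097494 18.29763598 21.9894099 ] 18.617954729733484
jig ((34.826271057128906, 1.9297943115234375), (228.94070434570312, 160.21563720703125), 0.06816355884075165)
block ((95.90629577636719, 1.2628250122070312), (60.01643371582031, 70.02561950683594), 0.7977410554885864)
```

Call:
servo_tool --steps '[[[0,0.16,1.5,0,0,0,-1],[0,0.16,3,0,0,0,-1],[0,0.16,4,0,0,0,-1],[0,0.16,4.5,0,0,0,-1],[0,0.16,5.2,0,0,0,-1],[0,0.16,5.9,0,0,0,-1],[0,0.16,6.6,0,0,0,-1],[0,0.16,7.3,0,0,0,-1],[0,0.16,8.0,0,0,0,-1],[0,0.16,8.5,0,0,0,-1],[0,0.16,8.7,0,0,0,-1],[0,0.16,8.7,0,0,0,-1],[0,0.16,8.7,0,0,0,-1]]]'

```text
time: 6.2
eef_pos: [0.5481, -0.0086, 0.062]
tool_rot: [[0.125, 0.992, 0.0], [0.992, -0.125, -0.0], [0.0, 0.0, -1.0]]
ft_force: [-0.9, 0.6, -2.2]
width: 0.0148
grip_force: 58.9
```

Call:
servo_tool --steps '[[[1.2,0,0,0,0,0,-1],[2.4,0,0,0,0,0,-1],[3.6,0,0,0,0,0,-1],[4.1,0,0,0,0,0,-1],[4.5,0,0,0,0,0,-1],[4.9,0,0,0,0,0,-1],[5.3,0,0,0,0,0,-1],[5.7,0,0,0,0,0,-1],[6.1,0,0,0,0,0,-1],[6.5,0,0,0,0,0,-1],[6.9,0,0,0,0,0,-1],[7.3,0,0,0,0,0,-1],[7.7,0,0,0,0,0,-1],[8.1,0,0,0,0,0,-1],[8.5,0,0,0,0,0,-1],[8.9,0,0,0,0,0,-1],[9.3,0,0,0,0,0,-1],[9.6,0,0,0,0,0,-1],[9.8,0,0,0,0,0,-1],[10.0,0,0,0,0,0,-1]]]'

```text
time: 7.87
eef_pos: [0.5604, 0.0908, 0.0619]
tool_rot: [[0.125, 0.992, -0.0], [0.992, -0.125, -0.0], [-0.0, -0.0, -1.0]]
ft_force: [0.3, -1.6, -0.8]
width: 0.015
grip_force: 59.0
```

Call:
servo_tool --steps '[[[0.1,0,0,0,0,0,-1],[0.2,0,0,0,0,0,-1],[0.3,0,0,0,0,0,-1],[0.4,0,0,0,0,0,-1],[0.4,0,0,0,0,0,-1]]]'

```text
time: 8.28
eef_pos: [0.5608, 0.0942, 0.062]
tool_rot: [[0.125, 0.992, -0.0], [0.992, -0.125, -0.001], [-0.001, -0.0, -1.0]]
ft_force: [-1.1, -2.4, -0.7]
width: 0.0148
grip_force: 59.1
```

Call:
servo_tool --steps '[[[0.07,0,0,0,0,0,-1],[0.14,0,0,0,0,0,-1],[0.2,0,0,0,0,0,-1],[0.2,0,0,0,0,0,-1],[0.2,0,0,0,0,0,-1]]]'

```text
time: 8.7
eef_pos: [0.5605, 0.0947, 0.062]
tool_rot: [[0.124, 0.992, -0.002], [0.992, -0.124, -0.003], [-0.003, -0.002, -1.0]]
ft_force: [-1.6, -6.7, 0.5]
width: 0.0148
grip_force: 59.4
```

```bash
python3 - <<'E'
from h import *
s=robot.observe();R=s["tool_rot"];t=s["eef_pos"]
p,d,m=cap("wrist");P=cloud(d,m);T=(P-t)@R*1000;Z=P[...,2]
B=(Z>.047)&(Z<.052)&(T[...,0]>17)&(T[...,0]<88)&(abs(T[...,1])<50);a=T[B];print("block",cv2.minAreaRect(a[:,:2].astype(np.float32)),np.median(Z[B]),Z[B].std())
F=(Z>.040)&(Z<.0455)&(T[...,0]>60)&(abs(T[...,1])<80);a=T[F];print("fence",cv2.minAreaRect(a[:,:2].astype(np.float32)))
red=(p[...,0]>110)&(p[...,1]<p[...,0]*.4)&(T[...,2]<-15)&(abs(T[...,1])<15)&(abs(T[...,0])<40);a=T[red];print("handle",a.min(0),a.max(0))
b=T[(T[...,2]>16)&(T[...,2]<22)&(abs(T[...,1])<19)&(T[...,0]>0)&(T[...,0]<25)];print("hub",b.min(0),b.max(0))
cv2.imwrite("pics/w2.png",p[...,::-1])
E
```

```text
block ((49.781044006347656, -1.7030601501464844), (70.04432678222656, 60.054073333740234), 88.89067840576172) 0.04964014449090218 0.0009840189672446317
fence ((87.89595794677734, 0.46295928955078125), (149.61659240722656, 16.85338592529297), 89.95278930664062)
handle [-20.47279961  -7.39648004 -29.18197887] [ 25.13861198   7.61263164 -24.62192784]
hub [ 1.28864389e-02 -1.72989575e+01  1.67846925e+01] [18.38859985 18.26094854 21.97702662]
```

View pics/w2.png

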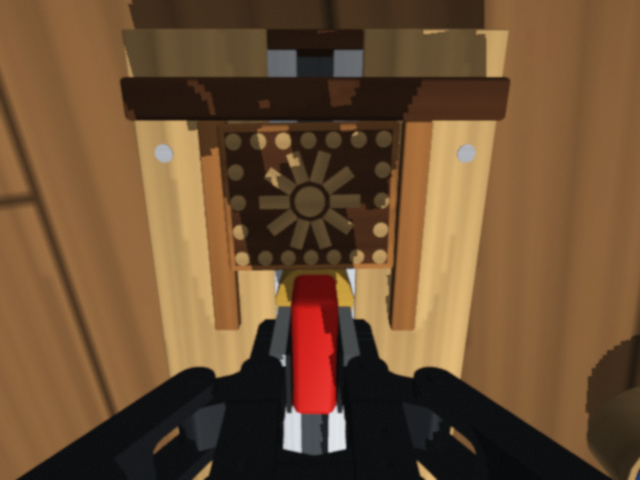

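The block lies against the fence at one end but is still turned about 1°, and the bolt has tilted slightly in the jaws. I'll grip harder, straighten the bolt and press.

Call:
servo_tool --steps '[[[0,0,0,0,0,0,-1],[0,0,0,0,0,0,-1],[0,0,0,0,1,0,-1],[0.1,0,0,0,2,0,-1],[0.2,0,0,0,3,0,-1],[0.3,0,0,0,3,0,-1],[0.3,0,0,0,3,0,-1],[0.3,0,0,0,3,0,-1]]]' --grip_force 120

```text
time: 9.42
eef_pos: [0.5598, 0.0945, 0.0618]
tool_rot: [[0.122, 0.993, 0.002], [0.992, -0.122, 0.043], [0.043, -0.003, -0.999]]
ft_force: [-4.3, -16.0, 4.6]
width: 0.0139
grip_force: 118.7
```

```bash
cat > meas.py <<'E'
from h import *
s=robot.observe();R0=s["tool_rot"];t=s["eef_pos"]
a=np.radians(82.8);R=np.array([[np.cos(a),np.sin(a),0],[np.sin(a),-np.cos(a),0],[0,0,-1]])  # jig-aligned, x along slot, z down
p,d,m=cap("wrist");P=cloud(d,m);T=(P-t)@R*1000;Z=P[...,2]
B=(Z>.047)&(Z<.052)&(T[...,0]>17)&(T[...,0]<88)&(abs(T[...,1])<50);a=T[B];print("block",cv2.minAreaRect(a[:,:2].astype(np.float32)),np.median(Z[B]),Z[B].std())
F=(Z>.040)&(Z<.0455)&(T[...,0]>60)&(abs(T[...,1])<80);a=T[F];print("fence",cv2.minAreaRect(a[:,:2].astype(np.float32)))
red=(p[...,0]>110)&(p[...,1]<p[...,0]*.4)&(T[...,2]<-15)&(abs(T[...,1])<30)&(abs(T[...,0])<40);a=T[red];print("handle",a.min(0),a.max(0), cv2.minAreaRect(a[:,:2].astype(np.float32)))
q=a[np.abs(a[:,1])<5]; print("slope deg",np.degrees(np.arctan(np.polyfit(q[:,0],q[:,2],1)[0])))
b=T[(T[...,2]>14)&(T[...,2]<24)&(abs(T[...,1])<19)&(T[...,0]>0)&(T[...,0]<25)]
if len(b):print("hub",b.min(0),b.max(0),np.median(b[:,2]))
print(t,R0[:,2],s["ft_force"],s["time"])
E
python3 meas.py
```

```text
block ((50.57499694824219, -1.7022514343261719), (70.232177734375, 59.92317199707031), 89.75009155273438) 0.04985565861050138 0.0009770989730617467
fence ((88.623046875, 0.7126083374023438), (149.37188720703125, 16.112716674804688), 89.9074478149414)
handle [-21.41677837  -7.37515034 -29.52930062] [ 23.86192291   7.82084118 -23.87420245] ((1.2289180755615234, 0.19359636306762695), (14.89408016204834, 45.25148391723633), 89.49138641357422)
slope deg -1.396493151614765
hub [ 9.01530168e-03 -1.74764456e+01  1.40464789e+01] [22.55098768 18.20763698 23.9341815 ] 18.61692373200016
[0.55977631 0.09451238 0.06181618] [ 0.00181148  0.04312082 -0.99906822] [ -4.34196415 -16.02067355   4.56642917] 9.4167
```

Call:
servo_tool --steps '[[[0,0,0,0,-0.7,0,-1],[0,0,0,0,-1.4,0,-1],[0,0,0,0,-1.4,0,-1],[0,0,0,0,-1.4,0,-1]]]'

```text
time: 9.8
eef_pos: [0.5599, 0.0952, 0.0617]
tool_rot: [[0.122, 0.993, -0.001], [0.992, -0.122, 0.02], [0.02, -0.003, -1.0]]
ft_force: [-3.8, -13.6, 3.2]
width: 0.014
grip_force: 118.3
```

```bash
python3 meas.py
```

```text
block ((49.93121337890625, -1.6693496704101562), (70.13507843017578, 59.67335891723633), 89.77730560302734) 0.04963071010742186 0.0009890944716676863
fence ((87.84446716308594, 1.0707778930664062), (149.758544921875, 16.001033782958984), 89.7674560546875)
handle [-20.93115373  -7.3734311  -29.22015389] [ 24.7713964    7.72126132 -24.56142698] ((1.9180889129638672, -0.19532489776611328), (14.771186828613281, 45.64360427856445), 88.44844818115234)
slope deg -0.23353552900036667
hub [  0.05911378 -18.95044743  14.05400157] [22.12863439 18.14026077 23.8515885 ] 18.79063035040611
[0.55986587 0.09519344 0.06169429] [-9.95816209e-04  1.98199549e-02 -9.99803069e-01] [ -3.81863405 -13.60397258   3.22846385] 9.8
```

Call:
servo_tool --steps '[[[-0.1,0,0,0,0,0,-1],[-0.1,0.03,0,0.1,0,-7,-1],[-0.09,0.05,0,0.3,0,-14,-1],[-0.09,0.07,0,0.4,0,-21,-1],[-0.08,0.09,0,0.6,0,-28,-1],[-0.06,0.11,0,0.7,0,-35,-1],[-0.05,0.13,0,0.8,0,-42,-1],[-0.03,0.15,0,1,0,-49,-1],[-0.01,0.17,0,1.1,0,-56,-1],[0.01,0.18,0,1.3,0,-63,-1],[0.03,0.19,0,1.4,0,-70,-1],[0.05,0.2,0,1.5,0,-77,-1],[0.08,0.2,0,1.7,0,-84,-1],[0.1,0.2,0,1.8,0,-90,-1],[0.1,0.2,0,1.8,0,-90,-1],[0.1,0.2,0,1.8,0,-90,-1],[0.1,0.2,0,1.8,0,-90,-1]]]'

```text
time: 11.27
eef_pos: [0.5654, 0.0965, 0.0622]
tool_rot: [[-0.992, 0.123, -0.015], [0.123, 0.992, 0.004], [0.016, 0.002, -1.0]]
ft_force: [2.9, -11.6, -1.4]
width: 0.0141
grip_force: 117.7
```

```bash
python3 - <<'E'
from h import *
s=robot.observe();p,d,m=cap("wrist");cv2.imwrite("pics/w3.png",p[...,::-1]);P=cloud(d,m)
print(s["ft_force"],s["moment"],s["tool_rot"].round(3))
t=s["eef_pos"];a=np.radians(82.8);R=np.array([[np.cos(a),np.sin(a),0],[np.sin(a),-np.cos(a),0],[0,0,-1]])
T=(P-t)@R*1000;Z=P[...,2]
red=(p[...,0]>110)&(p[...,1]<p[...,0]*.4)&(T[...,2]<-15)&(abs(T[...,1])<40)&(abs(T[...,0])<20);b=T[red];print("handle",cv2.minAreaRect(b[:,:2].astype(np.float32)))
E
```

```text
[  2.91107342 -11.59630493  -1.39495199] [-2.32024223 -0.41010666  0.03334364] [[-0.992  0.123 -0.015]
 [ 0.123  0.992  0.004]
 [ 0.016  0.002 -1.   ]]
handle ((-1.0656824111938477, -1.4325523376464844), (46.27583694458008, 14.104872703552246), 86.40984344482422)
```

View pics/w3.png

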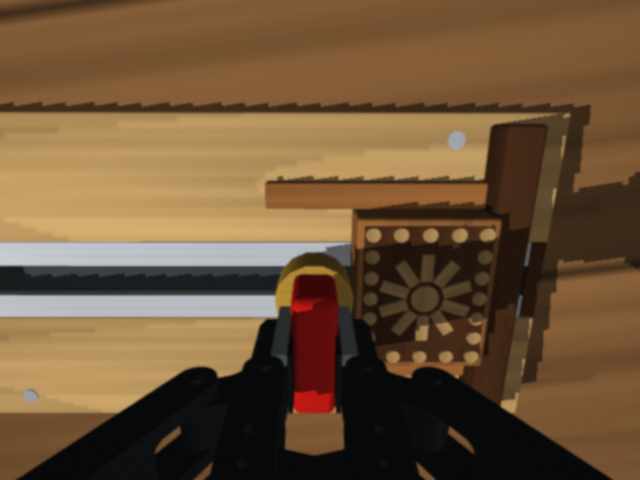

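The bolt is crosswise with its hub touching the block (contact near (352,290)) and the block is flush with the fence. I'll ease the load before opening.

Call:
servo_tool --steps '[[[0,-0.1,0,0,0,0,-1],[0,-0.2,0,0,0,0,-1],[0,-0.2,0,0,0,0,-1],[0,-0.2,0,0,0,0,-1]]]'

```text
time: 11.65
eef_pos: [0.5651, 0.0962, 0.0622]
tool_rot: [[-0.992, 0.124, -0.015], [0.124, 0.992, 0.007], [0.016, 0.005, -1.0]]
ft_force: [2.2, -7.1, -2.6]
width: 0.0141
grip_force: 117.9
```

Call:
servo_tool --steps '[[[0,-0.1,0,0,0,0,-1],[0,-0.2,0,0,0,0,-1],[0,-0.2,0,0,0,0,-1],[0,-0.2,0,0,0,0,-1],[0,-0.2,0,0,0,0,-1]]]' --grip_force 20

```text
time: 12.07
eef_pos: [0.5635, 0.0962, 0.062]
tool_rot: [[-0.992, 0.125, -0.018], [0.125, 0.992, 0.01], [0.019, 0.008, -1.0]]
ft_force: [1.2, -4.6, -1.6]
width: 0.0139
grip_force: 117.9
```

Call:
servo_tool --steps '[[[0,-0.1,0,0,0,0,-0.2],[0,-0.1,0,0,0,0,-0.2],[0,-0.1,0,0,0,0,-0.2],[0,-0.1,0,0,0,0,-0.2],[0,-0.1,0,0,0,0,-0.2],[0,-0.1,0,0,0,0,-0.2]]]'

```text
time: 12.57
eef_pos: [0.563, 0.0956, 0.062]
tool_rot: [[-0.992, 0.125, -0.019], [0.125, 0.992, 0.011], [0.02, 0.008, -1.0]]
ft_force: [0.3, 0.4, -0.9]
width: 0.0342
grip_force: 0.0
```

Call:
servo_tool --steps '[[[0,0,-1,0,0,0,-0.2],[0,0,-3,0,0,0,-0.2],[0,0,-6,0,0,0,-0.2],[0,0,-9,0,0,0,-0.2],[0,0,-12,0,0,0,-0.2],[0,0,-12,0,0,0,-0.2],[0,0,-12,0,0,0,-0.2]]]'

```text
time: 13.15
eef_pos: [0.5675, 0.0943, 0.1855]
tool_rot: [[-0.992, 0.125, -0.012], [0.125, 0.992, 0.011], [0.013, 0.009, -1.0]]
ft_force: [-0.5, -0.3, -0.2]
width: 0.0342
grip_force: 0.0
```

```bash
python3 - <<'E'
from h import *
s=robot.observe();p,d,m=cap("wrist");cv2.imwrite("pics/w4.png",p[...,::-1]);P=cloud(d,m)
print(s["time"],s["eef_pos"],s["width"],s["ft_force"])
o=np.array([.556,.0628,0]);a=np.radians(82.8);R=np.array([[np.sin(a),np.cos(a),0],[-np.cos(a),np.sin(a),0],[0,0,1]])
T=(P-o)@R*1000;x,y,Z=T[...,0],T[...,1],T[...,2]
def r(n,M):
    b=T[M]
    if len(b): print(n,len(b),cv2.minAreaRect(b[:,:2].astype(np.float32)),np.median(b[:,2]),b.min(0),b.max(0))
r("handle",(Z>84)&(Z<95)&(abs(x)<40)&(abs(y-36)<30)&(p[...,0]>2.5*p[...,1]))
r("hub",(Z>40)&(Z<46)&(abs(x)<25)&(abs(y-36)<22)&(y<58))
r("block",(Z>47)&(Z<53)&(abs(x)<45)&(y>50)&(y<118))
r("fence",(Z>40)&(Z<45.5)&(y>105)&(y<140)&(abs(x)<85))
E
```

```text
13.15 [0.56754766 0.0942917  0.18551553] 0.03423337276886089 [-0.48571816 -0.29682468 -0.16121254]
handle 1586 ((-0.4486370086669922, 34.536521911621094), (44.88134765625, 15.581684112548828), 0.534701943397522) 88.69158112273179 [-22.87305091  26.80971644  84.00045054] [21.99220536 42.48775649 90.82209634]
hub 648 ((0.6534500122070312, 35.06464385986328), (36.05831527709961, 44.49019241333008), 89.76698303222656) 42.84221274266578 [-21.519514    17.04245693  40.00540934] [22.97168545 53.1230384  45.80685948]
block 7482 ((-2.0695228576660156, 82.96444702148438), (70.0792007446289, 60.13828659057617), 0.10905574262142181) 49.721921552799 [-37.11161432  52.84335014  47.00885379] [ 32.92599096 113.05775674  52.93519861]
fence 3886 ((0.212860107421875, 117.26976776123047), (149.00828552246094, 23.7270450592041), 0.2494506537914276) 42.84972807042847 [-74.30276841 105.24364717  40.01326432] [ 74.68939236 129.26489807  45.10715902]
```

View pics/w4.png

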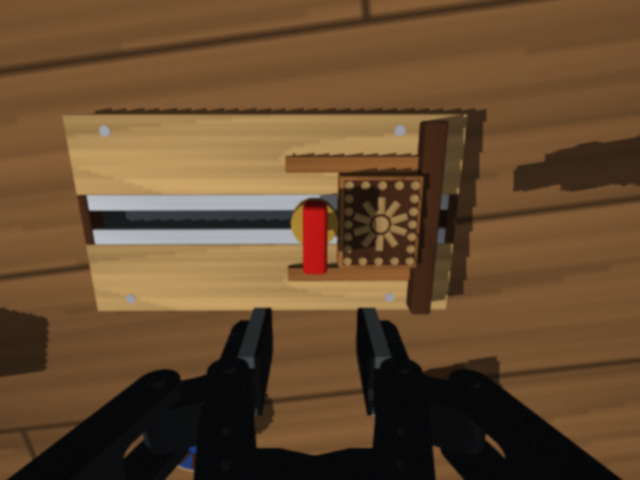

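The bolt stands upright and crosswise to within 1°. Its hub front and the block's rear face are both at jig y ≈ 53 mm, and the block is square against the fence.

```bash
python3 -c "
from cell import robot;print(robot.sign_off())"
```

```text
the job is handed in; nothing more can be done
None
```

The job is handed in at about 13 s of the 51 s allowed: the block lies flat and square against the fence, and the T-bolt is locked crosswise behind it with its hub touching the block and the gripper clear; I saw no contact with the other objects but did not check them with a final picture.

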